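# Set the whetstone in its spring-jaw holder

## Robot

A 6-joint arm with a two-finger parallel gripper is mounted at the origin on a cart in front of the work surface, level with it; the furniture and walls round the work are solid. World frame = base frame: x ahead of the robot, y to its left, z up, the work surface at z = 0. Lengths are in m, angles in rad, forces in N, time in s.
With the tool pointing down it reaches from about 0.35 to 0.975 m from the base axis. Payload 4.9 kg.
Tool frame: the origin (TCP) lies at the very end of the fingers, on their centre line; the grasp point (between the pads) lies 19 mm behind it; x points along the fingers, z is the direction in which the jaws open and shut, and the axes are right-handed (so a half turn about x gives the same grasp; the last joint's range is limited). The gripper opens to 85 mm and grips with 20 to 120 N. Pads are 22 mm wide; open, the fingers measure 114 mm over their backs; the gripper's body (76 mm by 85 mm) begins 54 mm behind the grasp point. The pads swing forward as they close: fully open they stand 13 mm farther back than shut.
Start: joints at [1.167, 0.053, 1.613, -0, 1.476, -0.119], TCP at [0.176, 0.6, 0.231] pointing down, gripper open.
Joint ranges: [-3.01, 3.01], [-1.01, 2.22], [0.06, 2.58], [-1.02, 4.17], [0.09, 2.62], [-3.14, 3.14]. Speed limits (rad/s): [2.57, 2.57, 3.14, 3.14, 3.14, 3.14].

## Interface

Orientations are given as a unit quaternion [w, x, y, z].
In Python, from plant import manip, vision, job gives the robot as it stands.
- The arm moves only by the tool servo_tool, never from a script. Its arguments are lists of equal length, an entry for each row: "twist": the turn, a rotation vector about the world's x, y, z in rad, a list of three; "xyz": the shift along the world's x, y, z in cm, a list of three; "fingers": the opening, from 0 (shut) to 1 (fully open). In form: {"twist": [[wx, wy, wz], ...], "xyz": [[x, y, z], ...], "fingers": [fingers, ...]}. A call has 1 to 8 rows; each row shifts and turns the commanded pose from where the row before left it; what a row does not reach is not made up. A row lasts 1/8 s, in which the tool goes at most 62.5 mm and 10.7 degrees, less where a joint would pass 70% of its speed; a pose out of reach is approached as far as the arm can. A call with a gripper value outside its range is refused whole. The fingers move at their own pace and stop on an object; the grip force is fixed at half the most. Time passes only in rows, so rows that do not move let the fingers close. It gives the time, the measured TCP pose, the force and the opening at its end, in the units of the state.
- manip.state(): the state, without advancing time (a new reading comes with each control period).
- vision.grab_frame(name): name is "scene" or "top"; returns the picture (420x560x3 uint8, red, green, blue); there is no depth.
- vision.get_calibration(name): a dict with "camera_matrix" (3x3 intrinsics, pixels), "k1" (the pictures are not rectified: a ray, as slopes to the right and down, at radius r is drawn at 1 + k1 r^2 times it, then the intrinsics apply), "origin" and "orientation" of the camera in the world. Camera axes: x right, y up, looking along -z (the intrinsics and any distortion apply to the point x, -y, -z); pixel columns grow to the right and rows downward; lengths in m; the calibration is good to about 2 mm. A picture is of the moment at which its call begins. get_calibration takes no time and is no camera call.
- job.job_done(): hands the job in, once; it reports no verdict.
Trained networks look in the newest picture that a camera, given by its name, has taken for a name from the list of things; names that differ only in an ending like _2 or _b are one class to them, and where a whole thing is asked for, a point or a joint stands for the part that bears it (a point fixed in the world has none). Each returns a list of dicts, best first, with "score" (0 to 1); they miss things now and then, are a little off and sometimes report something else, mostly with a low value. They report only what shows in the picture. A call takes as long as a camera call.
- vision.spot_in(camera, label): "extent" ([centre column, centre row, width, height] in pixels, round what is visible of it).
The state is a dict: "time": time; "joint_pos": joint angles; "joint_vel": joint speeds; "joint_efforts": joint torques, N m; "tool_pos": TCP position; "tool_rot": TCP orientation; "contact_force": force on the tool from outside, world axes, zero at the start; "ft_torque": the same for the moment, N m; "gripper_width": opening from 0.0 (shut) to 1.0 (fully open).
Only numpy, scipy, OpenCV 4.12 (cv2) and the standard library are available. Lean on these libraries where they do the work, as an engineer would, in place of code of your own. Each camera call takes 0.05 s, during which the arm holds its last target.

## Task

Set the whetstone in the green stone holder, pale fine side up: push the sprung jaw back with the end of the stone, let the stone down flat on the rubber bed between the jaw and the end stop, ease it back by feel until it bears on the stop, and only then let go, so that it sits straight and centred with no long edge overhanging the bed. The stone is brittle: never ram it or let the spring throw it against the stop, and leave the other things on the bench alone.

Things in the scene. Friction and masses are not known exactly. Their poses are not given: they have to be found in the camera images.
- stone: The whetstone, a combination stone 150 x 50 x 30 mm (x, y, z), about 0.45 kg, dark coarse layer below, pale sandy fine layer on top; lies loose on the bench, fine side up. Origin: centre of its underside; x along its length, y across its width, z up. Either end may face the jaw.
- stone_end_a (a point): Point on the stone: middle of the bottom edge of its +x end (75 mm along +x from the stone's origin). Same axes as the stone.
- stone_end_b (a point): Point on the stone: middle of the bottom edge of its -x end (75 mm along -x from the stone's origin). Same axes as the stone.
- holder: The stone holder, a green base plate 265 x 64 mm on rubber feet, fixed to the bench. Origin on the bench top under the middle of the bed; x runs along its length from the end stop (-x end) to the sprung jaw (+x end), y across, z up. Behind the jaw stands a green spring housing (x = 126 to 152 mm, up to 42 mm above the bench).
- bed: The holder's black rubber bed, fixed to it. Origin: centre of its top face, 23 mm above the bench, straight above the holder's origin; axes as the holder. The bed is 56 mm wide (y from -28 to 28 mm) and 192 mm long (x from -96 to 96 mm), and gives a few tenths of a mm. It grips: while the stone is pressed down on it, its friction can carry the spring and hide the touch of the stop.
- stop_scale (a point): Fixed point on the bed, x = -71 mm in the holder's frame. Here the end stop, a rubber-faced steel bar, 8 mm high above the bed, 14 mm thick, 76 mm wide, is firmly clamped, at another setting each time: its face that meets the stone is anywhere within 7 mm of this point along x. This is not measured; feel for it. The free gap from stop to jaw is 2 to 16 mm shorter than the stone.
- jaw: The sprung jaw, a steel bar 56 mm wide (y), 12 mm thick (x), its top 20 mm above the bed. Origin: middle of its front face, which looks to the holder's -x and meets the stone, at bed level; axes as the holder. At rest the face is at x = 70 mm in the holder's frame. It slides only to +x, 26 mm to a hard end, against a spring: 6 N at first movement, 0.3 N more per mm. The stone drags on it when slid down it.
- wooden_plane: Bystander: a wooden hand plane lying on its sole, block 70 mm wide, 226 mm long, about 50 mm high. Origin at the middle of one end, 23 mm above the bench; z along its length, x down.
- screw_tin: Bystander: a dark round tin with screws, about 90 mm across, 29 mm high. Origin: centre of its underside.
- sandpaper_block: Bystander: a cork sanding block 64 x 112 x 36 mm. Origin: centre of its underside.

How it is judged:
By the outcome, as a careful person would: the job done as asked, in the order asked, and still so for the second after the job is handed in, with the robot touching nothing.
It also fails if it takes over 48 s, if anything falls off the work surface, if the arm or the gripper's body presses on something with over 40 N, if the wrist force passes 120 N, or if a joint passes its speed limit or range.

## Working session

There is one attempt and no reset: what is moved stays moved. The work goes in short steps, Python scripts to look and compute and a tool call to move; the robot and the scene stay as the last step left them, time stands still between calls to the robot, and variables do not carry over. Pictures are saved under pics/ and viewed, and the job is handed in when it is done.

Besides the shell and the picture viewer there is one more tool, called as name(argument=value, ...) on one line, values as JSON. servo_tool: Moves the arm, as the interface text tells. Its arguments: {"type":"object","properties":{"twist":{"type":"array","items":{"type":"array","items":{"type":"number"}}},"xyz":{"type":"array","items":{"type":"array","items":{"type":"number"}}},"fingers":{"type":"array","items":{"type":"number"}}},"required":["twist","xyz","fingers"]}

```bash
mkdir -p pics; ls; cat > h.py <<'E'
import numpy as np, cv2
from plant import manip, vision, job
def save(cam,name):
    f=vision.grab_frame(cam); cv2.imwrite('pics/'+name,cv2.cvtColor(f,cv2.COLOR_RGB2BGR)); return f
from scipy.spatial.transform import Rotation as R
def cal(cam):
    c=vision.get_calibration(cam); q=np.array(c['orientation']); 
    return np.array(c['camera_matrix']),c['k1'],np.array(c['origin']),R.from_quat([q[1],q[2],q[3],q[0]]).as_matrix()
def proj(cam,P):
    K,k1,o,M=cal(cam); p=(np.atleast_2d(P)-o)@M; s=np.c_[p[:,0]/-p[:,2],-p[:,1]/-p[:,2]]
    s=s*(1+k1*(s**2).sum(1))[:,None]; return s@np.diag([K[0,0],K[1,1]])+K[:2,2]
def unproj(cam,px,z):
    K,k1,o,M=cal(cam); px=np.atleast_2d(px).astype(float)
    d=(px-K[:2,2])/[K[0,0],K[1,1]]; s=d.copy()
    for _ in range(20): s=d/(1+k1*(s**2).sum(1))[:,None]
    r=np.c_[s[:,0],-s[:,1],-np.ones(len(s))]@M.T
    t=(z-o[2])/r[:,2]; return o+r*t[:,None]
E
python3 - <<'E'
from h import *
for c in ('scene','top'):
    save(c,c+'0.png'); print(c,vision.get_calibration(c))
    for n in ('stone','holder','bed','jaw'): print(n,[(round(d['score'],2),np.round(d['extent'],0).tolist()) for d in vision.spot_in(c,n)[:2]])
print(manip.state())
E
```

```text
pics
scene {'camera_matrix': array([[499.52252759,   0.        , 284.46584329],
       [  0.        , 499.52252759, 211.51860141],
       [  0.        ,   0.        ,   1.        ]]), 'k1': -0.11979139134424455, 'origin': array([ 0.09967627, -0.74238713,  0.81575629]), 'orientation': array([ 0.88561687,  0.37172476, -0.11168953, -0.25500767])}
stone [(0.65, [282.0, 286.0, 59.0, 64.0])]
holder [(0.68, [224.0, 181.0, 59.0, 79.0]), (0.45, [371.0, 304.0, 67.0, 46.0])]
bed [(0.81, [225.0, 190.0, 43.0, 50.0])]
jaw [(0.62, [212.0, 157.0, 24.0, 19.0])]
top {'camera_matrix': array([[381.45908174,   0.        , 276.23087709],
       [  0.        , 381.45908174, 209.65483162],
       [  0.        ,   0.        ,   1.        ]]), 'k1': -0.095411343920218, 'origin': array([ 0.45297633, -0.04196958,  0.89397384]), 'orientation': array([-0.70039344, -0.02359895,  0.04045436,  0.71221876])}
stone [(0.85, [345.0, 256.0, 64.0, 25.0])]
holder [(0.87, [191.0, 242.0, 119.0, 46.0])]
bed [(0.75, [202.0, 243.0, 85.0, 31.0])]
jaw [(0.53, [159.0, 239.0, 27.0, 22.0])]
{'time': 0.5, 'joint_pos': array([ 1.16699635e+00,  5.27473734e-02,  1.61297764e+00, -5.28793557e-05,
        1.47602593e+00, -1.19005435e-01]), 'joint_vel': array([ 0.00057585,  0.00066596, -0.00163009,  0.00128463, -0.0007313 ,
        0.00103374]), 'joint_efforts': array([-6.65546031e-04, -3.93219566e+01, -3.70026326e+01, -1.39932872e-04,
        1.42864585e-03, -6.39719104e-06]), 'tool_pos': array([0.17559296, 0.59976277, 0.23122774]), 'tool_rot': array([ 0.56585737, -0.42402658,  0.56593566,  0.42393835]), 'contact_force': array([ 0.40038358, -0.37891869,  0.16827499]), 'ft_torque': array([-0.03176528,  0.02944122, -0.02287333]), 'gripper_width': 0.9989545918400613}
```

```bash
python3 - <<'E'
import cv2
a=cv2.imread('pics/top0.png'); c=a[190:300,110:400]; cv2.imwrite('pics/topc.png',cv2.resize(c,None,fx=2.75,fy=2.75,interpolation=cv2.INTER_CUBIC))
a=cv2.imread('pics/scene0.png'); c=a[120:340,170:430]; cv2.imwrite('pics/scc.png',cv2.resize(c,None,fx=2.7,fy=2.7,interpolation=cv2.INTER_CUBIC))
E
```

```text
(no output)
```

View pics/top0.png

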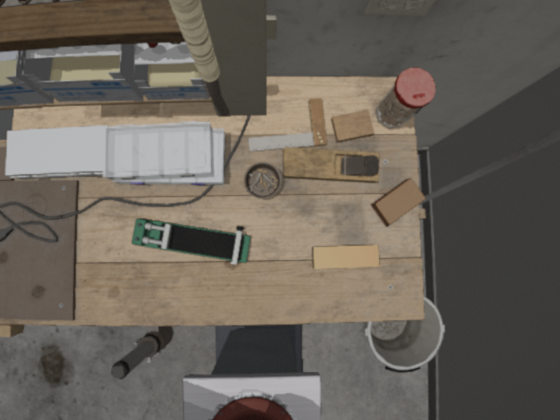

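View pics/topc.png

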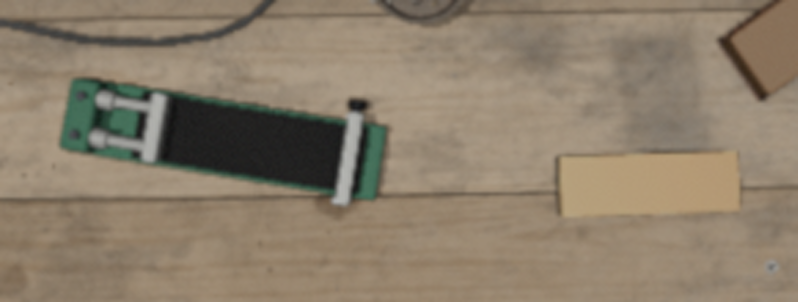

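View pics/scc.png

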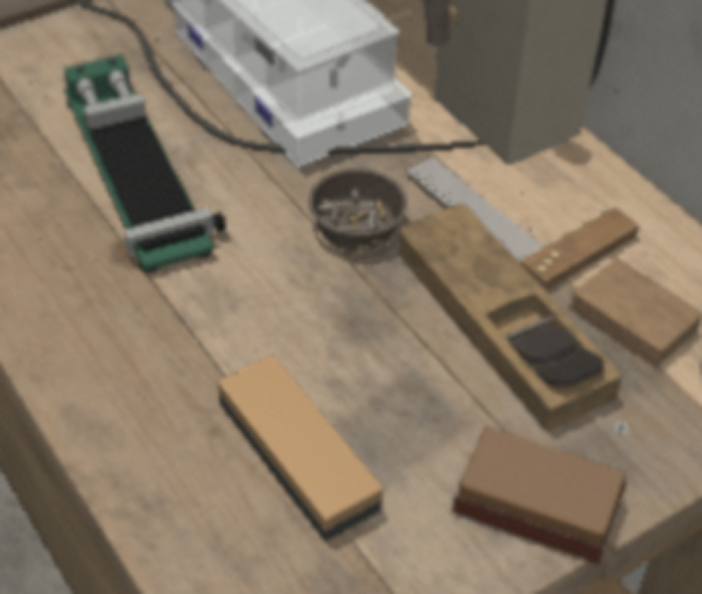

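```bash
python3 - <<'E'
from h import *
for cam,box in (('top',(190,300,110,400)),('scene',(120,340,170,430))):
    a=cv2.imread(f'pics/{cam}0.png'); r0,r1,c0,c1=box
    sub=np.zeros(a.shape[:2],np.uint8); sub[r0:r1,c0:c1]=255
    hsv=cv2.cvtColor(a,cv2.COLOR_BGR2HSV)
    def big(m,near):
        n,l,st,ce=cv2.connectedComponentsWithStats(cv2.bitwise_and(m,sub))
        i=min([k for k in range(1,n) if st[k,4]>150],key=lambda k:np.hypot(*(ce[k]-near)))
        return (l==i).astype(np.uint8)
    sp={'top':(345,256),'scene':(282,280)}[cam]; bp={'top':(202,243),'scene':(225,190)}[cam]
    print(cam,'stonehsv',hsv[sp[1],sp[0]],'bench',hsv[sp[1]+{'top':25,'scene':60}[cam],sp[0]],'bed',hsv[bp[1],bp[0]])
    m=cv2.inRange(hsv,(8,95,140),(25,255,255)); ms=big(m,sp)
    mb=cv2.inRange(hsv,(0,0,0),(180,255,60)); mb=big(mb,bp)
    for nm,mm,z in (('stone',ms,.03),('bed',mb,.023)):
        c=max(cv2.findContours(mm,cv2.RETR_EXTERNAL,cv2.CHAIN_APPROX_NONE)[0],key=len)[:,0]
        P=unproj(cam,c,z)[:,:2].astype(np.float32)*1000
        r=cv2.minAreaRect(P); print(nm,mm.sum(),np.round(r[0],1),np.round(r[1],1),round(r[2],2)); print(np.round(cv2.boxPoints(r),1).tolist())
    mg=cv2.inRange(hsv,(40,60,30),(90,255,255)); 
    o=a.copy(); o[ms>0]=(0,0,255); o[mb>0]=(255,0,0); o[(mg>0)&(sub>0)]=(255,0,255)
    cv2.imwrite(f'pics/m_{cam}.png',cv2.resize(o[r0:r1,c0:c1],None,fx=2.7,fy=2.7,interpolation=cv2.INTER_NEAREST))
E
```

```text
top stonehsv [ 18  85 180] bench [ 17  64 156] bed [ 0  0 32]Traceback (most recent call last):
  File "<stdin>", line 12, in <module>
  File "<stdin>", line 8, in big
ValueError: min() iterable argument is empty
```

```bash
cat > seg.py <<'E'
from h import *
import sys
from scipy.optimize import least_squares
tag=sys.argv[1] if len(sys.argv)>1 else '0'
for cam,box in (('top',(190,300,110,400)),('scene',(120,340,170,430))):
    a=cv2.imread(f'pics/{cam}{tag}.png'); r0,r1,c0,c1=box
    sub=np.zeros(a.shape[:2],np.uint8); sub[r0:r1,c0:c1]=255
    hsv=cv2.cvtColor(a,cv2.COLOR_BGR2HSV)
    sp={'top':(345,256),'scene':(282,280)}[cam]; bp={'top':(202,243),'scene':(225,190)}[cam]
    print(cam,[hsv[sp[1]+d,sp[0]].tolist() for d in (-25,-18,-5,0,5,18,25)],a[sp[1],sp[0]])
    def big(m,near):
        n,l,st,ce=cv2.connectedComponentsWithStats(cv2.bitwise_and(m,sub))
        i=min([k for k in range(1,n) if st[k,4]>150],key=lambda k:np.hypot(*(ce[k]-near)))
        return (l==i).astype(np.uint8)
    m=cv2.inRange(hsv,(8,{'top':105,'scene':105}[cam],120),(25,255,255)); ms=big(m,sp)
    mb=cv2.inRange(hsv,(0,0,0),(180,255,60)); mb=big(mb,bp)
    for nm,mm,z in (('stone',ms,.03),('bed',mb,.023)):
        c=max(cv2.findContours(mm,cv2.RETR_EXTERNAL,cv2.CHAIN_APPROX_NONE)[0],key=len)[:,0]
        P=unproj(cam,c,z)[:,:2].astype(np.float32)*1000
        r=cv2.minAreaRect(P); print(nm,mm.sum(),np.round(r[0],1),np.round(r[1],1),round(r[2],2)); print(np.round(cv2.boxPoints(r),1).tolist())
    mg=cv2.inRange(hsv,(40,60,30),(90,255,255)); 
    o=a.copy(); o[ms>0]=(0,0,255); o[mb>0]=(255,0,0); o[(mg>0)&(sub>0)]=(255,0,255)
    cv2.imwrite(f'pics/m_{cam}.png',cv2.resize(o[r0:r1,c0:c1],None,fx=2.7,fy=2.7,interpolation=cv2.INTER_NEAREST))
E
sed -i "s/'top':105/'top':80/;s/'scene':105/'scene':80/" seg.py; python3 seg.py
```

```text
top [[17, 47, 135], [16, 49, 136], [18, 86, 181], [18, 85, 180], [18, 86, 181], [17, 62, 157], [17, 64, 156]] [120 155 180]
stone 1428 [ 422.5 -220. ] [ 50.5 151.7] 0.25
[[396.8999938964844, -144.3000030517578], [397.6000061035156, -296.0], [448.0, -295.79998779296875], [447.3999938964844, -144.0]]
bed 1546 [462.5 109.2] [147.9  55.7] 79.82
[[422.1000061035156, 41.400001525878906], [476.8999938964844, 31.5], [503.0, 177.0], [448.20001220703125, 186.89999389648438]]
scene [[17, 65, 172], [17, 64, 174], [16, 103, 188], [16, 103, 188], [16, 104, 189], [16, 102, 188], [17, 89, 83]] [112 152 188]
stone 1583 [ 423.5 -225.6] [ 52.9 152.5] 1.36
[[395.20001220703125, -150.0], [398.8999938964844, -302.5], [451.70001220703125, -301.29998779296875], [448.1000061035156, -148.8000030517578]]
bed 843 [463.3 108.2] [139.1  54.2] 80.09
[[424.6000061035156, 44.400001525878906], [478.0, 35.0], [501.8999938964844, 172.0], [448.5, 181.3000030517578]]
```

```bash
cat > fit.py <<'E'
from h import *
def prof(img,cam,pts):
    p=proj(cam,pts).astype(np.float32)
    return cv2.remap(img,p[:,0].reshape(1,-1),p[:,1].reshape(1,-1),cv2.INTER_CUBIC)[0].astype(float)
def W(c,yaw,x,y,z):
    cs,sn=np.cos(yaw),np.sin(yaw); return np.c_[c[0]+cs*x-sn*y,c[1]+sn*x+cs*y,np.full(np.shape(cs*x-sn*y),z)]
def edges(img,cam,c,yaw,xs,z,y0,win,ch=None):
    """signed y of strongest gradient near y0 for stations xs"""
    out=[]
    t=np.arange(y0-win,y0+win,.0003)
    for x in xs:
        P=prof(img,cam,W(c,yaw,np.full(t.shape,x),t,z))
        if ch=='sat': v=P.max(1)-P.min(1)
        elif ch is not None: v=P[:,ch]
        else: v=P.sum(1)
        g=np.gradient(cv2.GaussianBlur(v.reshape(1,-1),(0,0),3)[0]); g=np.abs(g); i=g.argmax()
        w=np.clip(g-g.max()*.4,0,None); w[np.abs(np.arange(len(t))-i)>10]=0
        out.append((w*t).sum()/w.sum())
    return np.array(out)
E
python3 - <<'E'
from fit import *
for cam in ('top','scene'):
    a=cv2.imread(f'pics/{cam}0.png')
    print(cam)
    c=np.array([.4625,.1092]);yaw=np.deg2rad(79.9)
    xs=np.linspace(-.05,.05,21)
    for nm,y0,win,ch in (('bed+',.028,.003,None),('bed-',-.028,.003,None)):
        e=edges(a,cam,c,yaw,xs,.023,y0,win,ch); p=np.polyfit(xs,e,1); print(nm,np.round(np.rad2deg(p[0]),2),np.round(p[1]*1000,2),np.round(np.std(e-np.polyval(p,xs))*1000,2))
    # centreline profile along x at bed level & jaw top
    t=np.arange(-.1,.14,.004)
    P=prof(a,cam,W(c,yaw,t,np.zeros_like(t),.023)).sum(1)
    print(list(zip((t*1000).astype(int).tolist(),P.astype(int).tolist())))
    c=np.array([.4225,-.222]);yaw=np.deg2rad(90)
    xs=np.linspace(-.06,.06,21)
    for nm,y0,ch in (('st+',.025,'sat'),('st-',-.025,'sat')):
        e=edges(a,cam,c,yaw,xs,.03,y0,.006,ch); p=np.polyfit(xs,e,1); print(nm,np.round(np.rad2deg(p[0]),2),np.round(p[1]*1000,2),np.round(np.std(e-np.polyval(p,xs))*1000,2))
    xs=np.linspace(-.02,.02,9)
    for nm,y0,ch in (('end+',.075,'sat'),('end-',-.075,'sat')):
        e=edges(a,cam,c,yaw-np.pi/2,xs,.03,y0,.009,ch); print(nm,np.round(e.mean()*1000,2),e.std()*1000)
E
```

```text
top
bed+ 0.0 28.43 0.11
bed- 0.07 -28.14 0.33
[(-100, 272), (-96, 188), (-92, 79), (-88, 278), (-83, 516), (-79, 531), (-75, 334), (-71, 97), (-67, 93), (-63, 97), (-59, 89), (-55, 90), (-51, 96), (-47, 96), (-43, 95), (-39, 96), (-35, 102), (-31, 96), (-27, 92), (-23, 101), (-19, 101), (-15, 95), (-11, 101), (-7, 101), (-3, 98), (0, 98), (4, 98), (8, 101), (12, 95), (16, 94), (20, 96), (24, 102), (28, 96), (32, 92), (36, 97), (40, 91), (44, 96), (48, 88), (52, 94), (56, 88), (60, 94), (64, 84), (68, 69), (72, 118), (76, 299), (80, 506), (84, 519), (88, 410), (92, 110), (96, 148), (100, 257), (104, 271), (108, 269), (112, 272), (116, 273), (120, 211), (124, 159), (128, 104), (132, 108), (136, 218)]
st+ 0.6 25.26 0.36
st- 0.81 -24.69 0.29
end+ 77.75 0.28085658489629317
end- -72.5 0.32970364533002683
scene
bed+ 0.13 27.76 0.15
bed- 0.1 -28.76 0.09
[(-100, 87), (-96, 102), (-92, 161), (-88, 275), (-83, 394), (-79, 471), (-75, 418), (-71, 239), (-67, 116), (-63, 110), (-59, 114), (-55, 113), (-51, 116), (-47, 117), (-43, 112), (-39, 115), (-35, 114), (-31, 110), (-27, 119), (-23, 114), (-19, 114), (-15, 109), (-11, 114), (-7, 116), (-3, 114), (0, 116), (4, 113), (8, 112), (12, 110), (16, 117), (20, 116), (24, 112), (28, 104), (32, 111), (36, 108), (40, 111), (44, 113), (48, 110), (52, 108), (56, 112), (60, 106), (64, 103), (68, 164), (72, 233), (76, 263), (80, 262), (84, 267), (88, 310), (92, 402), (96, 453), (100, 417), (104, 318), (108, 226), (112, 171), (116, 146), (120, 141), (124, 139), (128, 145), (132, 144), (136, 147)]
st+ 0.26 24.53 0.59
st- 0.74 -26.01 0.17
end+ 71.77 0.3503785611677144
end- -77.61 0.19461836324173165
```

```bash
python3 - <<'E'
import cv2
a=cv2.imread('pics/top0.png'); c=a[210:275,125:260]; cv2.imwrite('pics/hz.png',cv2.resize(c,None,fx=5.8,fy=5.8,interpolation=cv2.INTER_NEAREST))
E
```

```text
(no output)
```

View pics/hz.png

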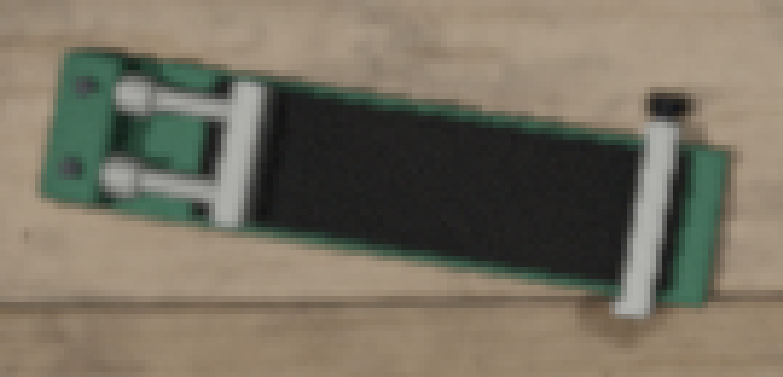

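```bash
python3 - <<'E'
from fit import *
for cam in ('top','scene'):
    a=cv2.imread(f'pics/{cam}0.png')
    c=np.array([.4625,.1092]);yaw=np.deg2rad(79.97)
    ys=np.linspace(-.018,.018,9)
    def E(z,x0,win,ch=None): 
        e=edges(a,cam,c,yaw-np.pi/2,-ys,z,x0,win,ch); # local y of rotated frame = holder x
        return np.round(e.mean()*1000,2),np.round(e.std()*1000,2)
    print(cam,'jawtopfront',E(.043,.070,.008),'jawtopback',E(.043,.082,.005),'stopface',E(.031,-.071,.006),'stop back',E(.031,-.085,.006),'jawbottom',E(.023,.068,.005))
    print('plate -x end z~.015', E(.015,-.111,.006,2))
    if cam=='scene':
      t=np.arange(.055,.105,.0025)
      print([ (round(q*1000),int(v)) for q,v in zip(t,prof(a,cam,W(c,yaw,t,0*t,.043)).sum(1))])
E
```

```text
top jawtopfront (np.float64(70.95), np.float64(0.1)) jawtopback (np.float64(83.27), np.float64(0.63)) stopface (np.float64(-75.08), np.float64(0.03)) stop back (np.float64(-88.34), np.float64(0.13)) jawbottom (np.float64(71.02), np.float64(0.17))
plate -x end z~.015 (np.float64(-110.51), np.float64(0.21))
scene jawtopfront (np.float64(67.99), np.float64(4.14)) jawtopback (np.float64(79.51), np.float64(0.63)) stopface (np.float64(-74.83), np.float64(2.21)) stop back (np.float64(-81.89), np.float64(0.1)) jawbottom (np.float64(68.11), np.float64(0.59))
plate -x end z~.015 (np.float64(-112.26), np.float64(0.3))
[(55, 261), (58, 263), (60, 275), (62, 301), (65, 359), (68, 411), (70, 456), (73, 461), (75, 441), (78, 379), (80, 307), (83, 222), (85, 181), (88, 158), (90, 154), (93, 145), (95, 142), (98, 140), (100, 139), (103, 137)]
```

```bash
cat >> h.py <<'E'
def rot(s=None):
    q=(s or manip.state())['tool_rot']; return R.from_quat([q[1],q[2],q[3],q[0]])
def show():
    s=manip.state(); M=rot(s).as_matrix(); print('t',round(s['time'],3),'pos mm',np.round(s['tool_pos']*1000,2),'F',np.round(s['contact_force'],2),'T',np.round(s['ft_torque'],2),'g',round(s['gripper_width'],4),'j6',round(s['joint_pos'][5],2)); print('toolx',np.round(M[:,0],4),'z yaw deg',round(np.rad2deg(np.arctan2(M[1,2],M[0,2])),2))
    return s
E
python3 - <<'E'
from h import *
show(); print(proj('top',[[.176,.6,.231],[0,0,0],[.46,.1,.2]]))
E
```

```text
t 0.5 pos mm [175.59 599.76 231.23] F [ 0.4  -0.38  0.17] T [-0.03  0.03 -0.02] g 0.999 j6 -0.12
toolx [-0.e+00 -2.e-04 -1.e+00] z yaw deg 73.68
[[-70.96921828 393.86389956]
 [252.64917597 440.16437827]
 [189.12074928 241.71098071]]
```

servo_tool(twist=[[0,0,-0.08],[0,0,-0.08],[0,0,-0.08],[0,0,-0.08],[0,0,-0.08],[0,0,-0.08],[0,0,-0.08],[0,0,-0.08]], xyz=[[3.4,-3.8,0],[3.4,-3.8,0],[3.4,-3.8,0],[3.4,-3.8,0],[3.4,-3.8,0],[3.4,-3.8,0],[3.4,-3.8,0],[3.4,-3.8,0]], fingers=[1,1,1,1,1,1,1,1])

```text
time: 1.5
tool_pos: [0.4486, 0.2945, 0.2316]
tool_rot: [0.671, -0.223, 0.671, 0.224]
contact_force: [0.6, 1.0, -0.6]
gripper_width: 1.002
```

servo_tool(twist=[[0,0,-0.08],[0,0,-0.08],[0,0,-0.08],[0,0,-0.08],[0,0,-0.08],[0,0,-0.08],[0,0,-0.08],[0,0,-0.08]], xyz=[[0,-5.8,0],[0,-5.8,0],[0,-5.8,0],[0,-5.8,0],[-0.5,-5.8,-1],[-0.5,-5.8,-2],[-1,-5.8,-2],[-0.5,-5.8,-2]], fingers=[1,1,1,1,1,1,1,1])

```text
time: 2.5
tool_pos: [0.4221, -0.1701, 0.1612]
tool_rot: [0.708, -0.001, 0.707, 0.001]
contact_force: [1.0, -0.3, 0.3]
gripper_width: 0.999
```

servo_tool(twist=[[0,0,0.007],[0,0,0],[0,0,0],[0,0,0],[0,0,0],[0,0,0]], xyz=[[0.06,-5.2,-3],[0,0,-4.3],[0,0,-4],[0,0,-2.5],[0,0,-1],[0,0,0]], fingers=[1,1,1,1,1,1])

```text
time: 3.25
tool_pos: [0.4231, -0.2201, 0.0133]
tool_rot: [0.707, -0.004, 0.707, 0.005]
contact_force: [-0.5, -0.1, 1.0]
gripper_width: 1.002
```

```bash
python3 - <<'E'
from h import *
show()
a=save('top','top1.png');b=save('scene','scene1.png')
A=cv2.resize(a[200:310,280:420],None,fx=2.8,fy=2.8);B=cv2.resize(b[200:340,190:370],None,fx=2.2,fy=2.2)
cv2.imwrite('pics/c1.png',cv2.cvtColor(np.hstack([A,B]),cv2.COLOR_RGB2BGR)) if A.shape[0]==B.shape[0] else cv2.imwrite('pics/c1.png',cv2.cvtColor(np.hstack([A,B[:308]]),cv2.COLOR_RGB2BGR))
E
```

```text
t 3.25 pos mm [ 423.15 -220.12   13.27] F [-0.5  -0.09  0.96] T [-0.02  0.01 -0.04] g 1.0021 j6 -0.65
toolx [-5.e-04  3.e-04 -1.e+00] z yaw deg 0.75
```

View pics/c1.png

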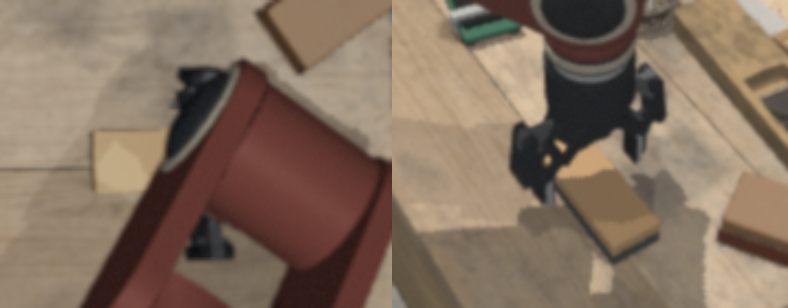

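The picture shows the open gripper straddling the stone: the fingers stand on either side of it, at about (545,170) and (645,130) in the right crop. Next I lower and grip.

servo_tool(twist=[[0,0,0],[0,0,0],[0,0,0],[0,0,0],[0,0,0],[0,0,0],[0,0,0],[0,0,0]], xyz=[[0,-0.2,-0.7],[0,0,-0.4],[0,0,0],[0,0,0],[0,0,0],[0,0,0],[0,0,0],[0,0,0]], fingers=[1,1,0.8,0.7,0.6,0.5,0.4,0.3])

```text
time: 4.35
tool_pos: [0.4239, -0.2225, 0.0031]
tool_rot: [0.708, -0.005, 0.707, 0.004]
contact_force: [1.1, 2.6, 6.0]
gripper_width: 0.573
```

```bash
python3 -c "
from h import *
show()"
```

```text
t 4.35 pos mm [ 423.94 -222.5     3.06] F [1.12 2.62 6.03] T [ 0.22 -0.25 -0.04] g 0.5725 j6 -0.65
toolx [ 1.5e-03 -5.0e-04 -1.0e+00] z yaw deg 0.74
```

servo_tool(twist=[[0,0,0],[0,0,0],[0,0,0],[0,0,0],[0,0,0],[0,0,0],[0,0,0]], xyz=[[0,0,0],[0,0,0],[0,0,0.5],[0,0,2],[0,0,4],[0,0,4],[0,0,0]], fingers=[0.2,0,0,0,0,0,0])

```text
time: 5.22
tool_pos: [0.4245, -0.2234, 0.1096]
tool_rot: [0.709, -0.006, 0.706, 0.003]
contact_force: [0.5, -1.0, -5.6]
gripper_width: 0.575
```

```bash
python3 - <<'E'
from h import *
show()
a=save('top','top2.png');b=save('scene','scene2.png')
A=cv2.resize(a[200:310,280:420],None,fx=2.8,fy=2.8);B=cv2.resize(b[180:320,190:370],None,fx=2.2,fy=2.2)
cv2.imwrite('pics/c2.png',cv2.cvtColor(np.hstack([A,B[:308]]),cv2.COLOR_RGB2BGR))
E
```

```text
t 5.225 pos mm [ 424.48 -223.39  109.59] F [ 0.52 -0.98 -5.61] T [-0.    0.02 -0.  ] g 0.5751 j6 -0.65
toolx [ 0.0042 -0.0037 -1.    ] z yaw deg 0.75
```

View pics/c2.png

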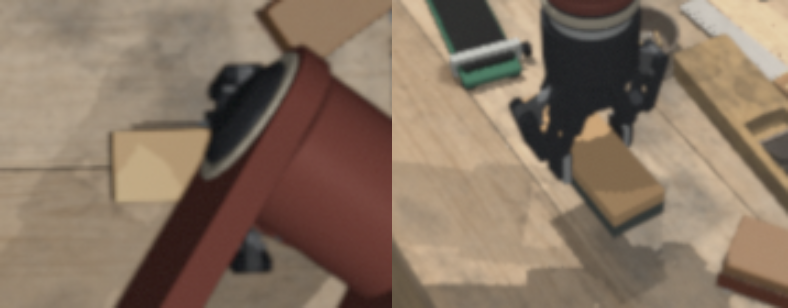

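servo_tool(twist=[[0,0,-0.03],[0,0,-0.03],[0,0,-0.03],[0,0,-0.03],[0,0,-0.034],[0,0,-0.034],[0,0,0],[0,0,0]], xyz=[[0.5,3,0],[0.6,5,0],[0.6,6,0],[0.6,6,0],[0.6,6,0],[0.4,4,0],[0.3,1.8,0],[0,0,0]], fingers=[0,0,0,0,0,0,0,0])

```text
time: 6.32
tool_pos: [0.4569, 0.0967, 0.1039]
tool_rot: [0.702, 0.06, 0.707, -0.061]
contact_force: [-0.5, -0.2, -5.3]
gripper_width: 0.574
```

```bash
python3 - <<'E'
from h import *
show()
a=save('top','top3.png');b=save('scene','scene3.png')
A=cv2.resize(a[190:300,110:280],None,fx=2.8,fy=2.8);B=cv2.resize(b[100:240,150:290],None,fx=2.2,fy=2.2)
cv2.imwrite('pics/c3.png',cv2.cvtColor(np.hstack([A,B[:308]]),cv2.COLOR_RGB2BGR))
E
```

```text
t 6.325 pos mm [456.88  96.69 103.88] F [-0.55 -0.16 -5.33] T [0.01 0.   0.05] g 0.5742 j6 0.22
toolx [-6.2e-03 -5.0e-04 -1.0e+00] z yaw deg -9.87
```

View pics/c3.png

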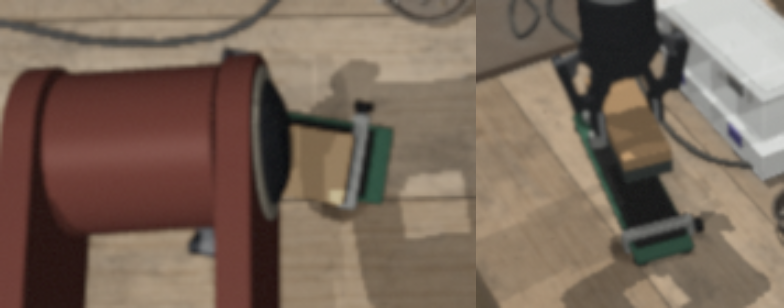

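servo_tool(twist=[[0,0,0],[0,0,0]], xyz=[[0,0,0],[0,0,0]], fingers=[0,0])

```text
time: 6.68
tool_pos: [0.459, 0.0951, 0.107]
tool_rot: [0.704, 0.062, 0.705, -0.062]
contact_force: [0.6, 0.2, -4.3]
gripper_width: 0.574
```

```bash
cat > hold.py <<'E'
from h import *
H0=np.array([.46255,.1085]); yaw=np.deg2rad(79.97); ex=np.array([np.cos(yaw),np.sin(yaw)]); ey=np.array([-ex[1],ex[0]])
def hs():
    s=show(); d=s['tool_pos'][:2]-H0; F=s['contact_force']; print('holder x,y mm',np.round([d@ex*1e3,d@ey*1e3],2),'z',round(s['tool_pos'][2]*1e3,2),'Fx,Fy,Fz',np.round([F[:2]@ex,F[:2]@ey,F[2]],2)); 
    T=s['ft_torque']; M=rot(s).as_matrix(); print('pitch(about ey) deg',round(np.rad2deg(M[:2,0]@ex),2),'roll',round(np.rad2deg(M[:2,0]@ey),2),'Tpitch',round(T[:2]@ey,2),'Troll',round(T[:2]@ex,2))
if __name__=='__main__': hs()
E
python3 hold.py
```

```text
t 6.675 pos mm [459.04  95.06 106.98] F [ 0.62  0.19 -4.29] T [-0.01  0.02 -0.02] g 0.574 j6 0.22
toolx [-5.e-04 -1.e-04 -1.e+00] z yaw deg -10.11
holder x,y mm [-13.85   1.12] z 106.98 Fx,Fy,Fz [ 0.29 -0.57 -4.29]
pitch(about ey) deg -0.01 roll 0.03 Tpitch 0.01 Troll 0.01
```

servo_tool(twist=[[0,0,0.001],[0,0,0],[0,0,0],[0,0,0],[0,0,0]], xyz=[[0.11,-0.02,-3],[0,0,-2],[0,0,-1.2],[0,0,-0.5],[0,0,0]], fingers=[0,0,0,0,0])

```text
time: 7.3
tool_pos: [0.4606, 0.0955, 0.0406]
tool_rot: [0.705, 0.062, 0.704, -0.062]
contact_force: [-0.7, -0.2, -3.7]
gripper_width: 0.577
```

```bash
python3 - <<'E'
from hold import *
hs()
a=save('top','top4.png');b=save('scene','scene4.png')
A=cv2.resize(a[200:290,170:270],None,fx=4,fy=4,interpolation=cv2.INTER_CUBIC);B=cv2.resize(b[130:220,180:280],None,fx=4,fy=4,interpolation=cv2.INTER_CUBIC)
cv2.imwrite('pics/c4.png',cv2.cvtColor(np.hstack([A,B]),cv2.COLOR_RGB2BGR))
E
```

```text
t 7.3 pos mm [460.58  95.51  40.61] F [-0.65 -0.23 -3.69] T [-0.06 -0.    0.03] g 0.5767 j6 0.22
toolx [ 4.e-04  0.e+00 -1.e+00] z yaw deg -9.98
holder x,y mm [-13.13  -0.32] z 40.61 Fx,Fy,Fz [-0.34  0.6  -3.69]
pitch(about ey) deg 0.01 roll -0.02 Tpitch 0.06 Troll -0.01
```

View pics/c4.png

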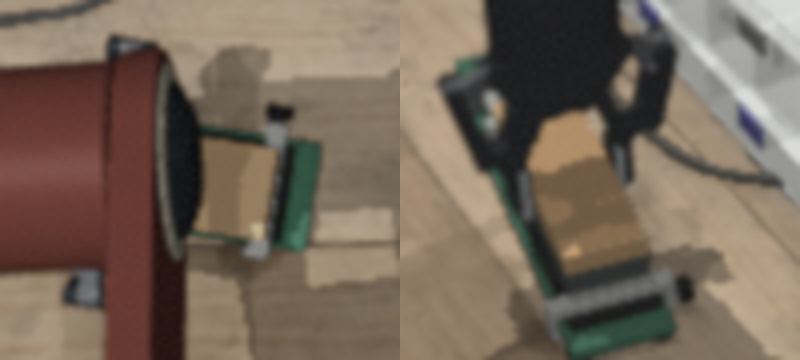

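```bash
python3 - <<'E'
from fit import *
from hold import H0,yaw
for cam,xs in (('top',np.linspace(-.083,-.062,8)),('scene',np.linspace(-.08,-.045,12))):
    a=cv2.imread(f'pics/{cam}4.png')
    for y0 in (.025,-.025):
      for ch in (None,'sat',2):
        e=edges(a,cam,H0,yaw,xs,.0676,y0,.006,ch); p=np.polyfit(xs,e,1); print(cam,y0,ch,'yaw',np.round(np.rad2deg(p[0]),2),'mean',np.round(e.mean()*1e3,2),np.round(np.std(e-np.polyval(p,xs))*1e3,2),np.round(e*1e3,1))
    t=np.arange(-.1,-.03,.003)
    print([(round(q*1e3),int(v)) for q,v in zip(t,prof(a,cam,W(H0,yaw,t,0*t,.0676)).sum(1))])
    ys=np.linspace(-.015,.015,7)
    for ch in (None,'sat'):
        e=edges(a,cam,H0,yaw-np.pi/2,-ys,.0676,-.088,.008,ch); print('end',np.round(e*1e3,1))
E
```

```text
top 0.025 None yaw 2.33 mean 26.04 0.69 [25.8 24.3 26.3 26.5 26.7 26.9 25.9 25.9]
top 0.025 sat yaw -1.96 mean 26.51 0.22 [26.8 26.8 26.6 26.4 26.5 26.8 26.4 25.8]
top 0.025 2 yaw -0.07 mean 26.31 0.39 [26.5 25.6 26.4 26.6 26.6 26.8 26.1 25.9]
top -0.025 None yaw 4.38 mean -23.41 0.97 [-26.3 -22.5 -23.  -23.  -23.5 -23.1 -22.9 -23.1]
top -0.025 sat yaw -0.47 mean -23.54 0.15 [-23.3 -23.4 -23.5 -23.7 -23.7 -23.7 -23.4 -23.6]
top -0.025 2 yaw -2.05 mean -23.25 0.25 [-22.6 -22.8 -23.3 -23.4 -23.8 -23.5 -23.2 -23.4]
[(-100, 199), (-97, 135), (-94, 72), (-91, 133), (-88, 213), (-85, 325), (-82, 370), (-79, 370), (-76, 369), (-73, 363), (-70, 328), (-67, 304), (-64, 301), (-61, 300), (-58, 303), (-55, 304), (-52, 279), (-49, 134), (-46, 53), (-43, 65), (-40, 63), (-37, 70), (-34, 77), (-31, 124)]
end [-87.  -86.6 -86.6 -86.8 -90.9 -86.8 -86.6]
end [-87.6 -87.4 -87.4 -87.5 -87.  -87.4 -87.4]
scene 0.025 None yaw -4.91 mean 26.18 0.64 [26.3 27.1 27.3 27.4 27.3 27.3 26.7 25.3 25.7 24.8 24.5 24.4]
scene 0.025 sat yaw -1.57 mean 26.77 0.26 [26.9 26.9 27.  27.3 27.2 27.3 26.9 26.3 26.4 26.7 26.2 26.1]
scene 0.025 2 yaw -4.23 mean 26.38 0.54 [26.6 27.1 27.3 27.4 27.3 27.4 26.9 26.1 25.8 25.1 24.8 24.8]
scene -0.025 None yaw -4.33 mean -25.93 0.4 [-24.5 -24.8 -25.1 -25.5 -25.4 -26.3 -26.5 -25.6 -26.4 -26.4 -26.6 -28.1]
scene -0.025 sat yaw 1.01 mean -24.76 0.22 [-25.  -25.5 -24.6 -24.7 -24.9 -24.6 -24.9 -24.8 -24.7 -24.2 -24.5 -24.6]
scene -0.025 2 yaw -6.01 mean -26.28 0.46 [-24.5 -24.5 -25.2 -25.6 -25.5 -26.7 -27.2 -26.  -27.  -26.9 -27.5 -28.8]
[(-100, 266), (-97, 266), (-94, 277), (-91, 304), (-88, 324), (-85, 323), (-82, 323), (-79, 326), (-76, 318), (-73, 297), (-70, 274), (-67, 270), (-64, 266), (-61, 266), (-58, 269), (-55, 270), (-52, 271), (-49, 268), (-46, 267), (-43, 267), (-40, 268), (-37, 267), (-34, 268), (-31, 267)]
end [-91.4 -91.7 -91.5 -91.6 -91.9 -90.9 -91.1]
end [-92.  -91.9 -91.7 -91.3 -91.3 -91.2 -91.1]
```

servo_tool(twist=[[0,0,0],[0,0,0],[0,0,0],[0,0,0],[0,0,0]], xyz=[[0.12,-0.02,-0.2],[0,0,-0.2],[0.05,0.295,0],[0.05,0.295,0],[0,0,0]], fingers=[0,0,0,0,0])

```text
time: 8.02
tool_pos: [0.4626, 0.1016, 0.0364]
tool_rot: [0.704, 0.061, 0.704, -0.061]
contact_force: [0.2, -0.3, -5.0]
gripper_width: 0.576
```

```bash
python3 hold.py
```

```text
t 8.025 pos mm [462.59 101.59  36.38] F [ 0.19 -0.25 -4.96] T [-0.03  0.01  0.01] g 0.5756 j6 0.23
toolx [ 1.e-04  0.e+00 -1.e+00] z yaw deg -9.94
holder x,y mm [-6.8  -1.24] z 36.38 Fx,Fy,Fz [-0.22 -0.24 -4.96]
pitch(about ey) deg 0.0 roll -0.01 Tpitch 0.03 Troll 0.01
```

servo_tool(twist=[[0,0,0],[0,0,0]], xyz=[[0.017,0.098,0],[0.017,0.098,0]], fingers=[0,0])

```text
time: 8.28
tool_pos: [0.4629, 0.1033, 0.0363]
tool_rot: [0.704, 0.061, 0.704, -0.061]
contact_force: [0.0, 0.0, -5.2]
gripper_width: 0.575
```

```bash
python3 hold.py
```

```text
t 8.275 pos mm [462.85 103.31  36.33] F [ 0.02  0.01 -5.19] T [-0.03  0.03  0.05] g 0.5748 j6 0.24
toolx [ 0. -0. -1.] z yaw deg -9.97
holder x,y mm [-5.06 -1.2 ] z 36.33 Fx,Fy,Fz [ 0.01 -0.02 -5.19]
pitch(about ey) deg -0.0 roll -0.0 Tpitch 0.04 Troll 0.03
```

Steps are tracking well. Next is the approach to the jaw by feel.

servo_tool(twist=[[0,0,0],[0,0,0]], xyz=[[0.017,0.098,0],[0.008,0.05,0]], fingers=[0,0])

```text
time: 8.52
tool_pos: [0.463, 0.104, 0.0364]
tool_rot: [0.704, 0.06, 0.705, -0.062]
contact_force: [-0.6, -5.4, -2.5]
gripper_width: 0.569
```

servo_tool(twist=[[0,0,0],[0,0,0]], xyz=[[0.008,0.05,0],[0.008,0.05,0]], fingers=[0,0])

```text
time: 8.78
tool_pos: [0.4632, 0.1047, 0.0364]
tool_rot: [0.704, 0.06, 0.705, -0.062]
contact_force: [-1.4, -6.3, -1.8]
gripper_width: 0.572
```

```bash
python3 hold.py
```

```text
t 8.775 pos mm [463.16 104.69  36.42] F [-1.38 -6.3  -1.77] T [-0.86  0.19  0.1 ] g 0.5721 j6 0.24
toolx [-5.0e-04 -2.6e-03 -1.0e+00] z yaw deg -9.93
holder x,y mm [-3.65 -1.27] z 36.42 Fx,Fy,Fz [-6.44  0.26 -1.77]
pitch(about ey) deg -0.15 roll 0.0 Tpitch 0.88 Troll 0.04
```

servo_tool(twist=[[0,0,0],[0,0,0],[0,0,0],[0,0,0],[0,0,0],[0,0,0],[0,0,0]], xyz=[[0.026,0.148,0],[0.026,0.148,0],[0.026,0.148,0],[0.026,0.148,0],[0.026,0.148,0],[0.026,0.148,0],[0,0,0]], fingers=[0,0,0,0,0,0,0])

```text
time: 9.65
tool_pos: [0.4646, 0.113, 0.0364]
tool_rot: [0.704, 0.06, 0.705, -0.063]
contact_force: [-2.0, -8.6, -0.6]
gripper_width: 0.576
```

```bash
python3 - <<'E'
from hold import *
hs()
a=save('top','top5.png');b=save('scene','scene5.png')
A=cv2.resize(a[200:290,170:270],None,fx=4,fy=4,interpolation=cv2.INTER_CUBIC);B=cv2.resize(b[130:220,180:280],None,fx=4,fy=4,interpolation=cv2.INTER_CUBIC)
cv2.imwrite('pics/c5.png',cv2.cvtColor(np.hstack([A,B]),cv2.COLOR_RGB2BGR))
from fit import *
for cam,xs in (('top',np.linspace(-.066,-.053,6)),('scene',np.linspace(-.062,-.045,8))):
    a=cv2.imread(f'pics/{cam}5.png')
    for y0 in (.025,-.025):
        e=edges(a,cam,H0,yaw,xs,.0634,y0,.006,'sat'); print(cam,y0,np.round(e.mean()*1e3,2),np.round(e*1e3,1))
    ys=np.linspace(-.015,.015,7)
    e=edges(a,cam,H0,yaw-np.pi/2,-ys,.0634,-.069,.007,'sat'); print('end',np.round(e*1e3,1))
    e=edges(a,cam,H0,yaw-np.pi/2,-ys,.031,-.076,.007,None); print('stop',np.round(e*1e3,1))
E
```

```text
t 9.65 pos mm [464.63 113.01  36.44] F [-2.04 -8.65 -0.57] T [-1.23  0.37  0.13] g 0.576 j6 0.26
toolx [-0.001  -0.0039 -1.    ] z yaw deg -9.92
holder x,y mm [ 4.8  -1.26] z 36.44 Fx,Fy,Fz [-8.87  0.5  -0.57]
pitch(about ey) deg -0.23 roll 0.02 Tpitch 1.27 Troll 0.15
top 0.025 25.82 [26.1 26.2 26.  25.8 25.4 25.5]
top -0.025 -24.65 [-24.7 -25.  -24.9 -24.6 -24.4 -24.3]
end [-70.3 -70.1 -70.2 -70.  -69.9 -70.2 -70.2]
stop [-75.7 -76.  -75.6 -75.9 -75.8 -76.  -75.9]
scene 0.025 26.34 [26.  25.9 26.2 26.5 26.5 26.5 26.5 26.7]
scene -0.025 -25.95 [-25.6 -25.6 -25.5 -25.6 -26.  -26.9 -26.4 -26.1]
end [-73.3 -73.6 -73.6 -73.1 -72.8 -73.4 -73. ]
stop [-80.  -79.7 -79.9 -79.5 -80.  -80.3 -79.6]
```

View pics/c5.png

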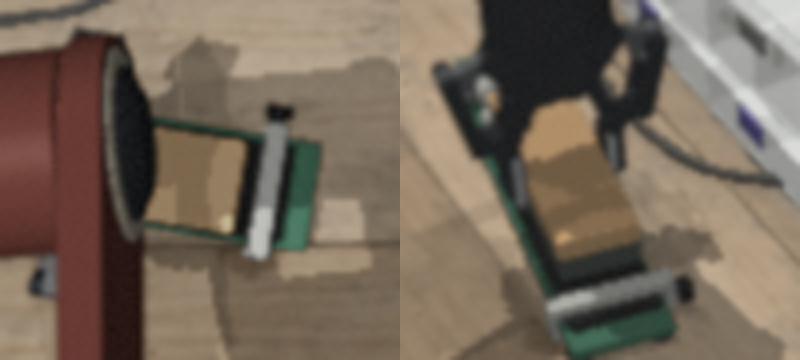

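servo_tool(twist=[[0,0,0],[0,0,0],[0,0,0],[0,0,0],[0,0,0],[0,0,0],[0,0,0]], xyz=[[0.03,0,-0.13],[0,0,-0.13],[0,0,-0.13],[0,0,-0.13],[0,0,-0.13],[0,0,-0.13],[0,0,0]], fingers=[0,0,0,0,0,0,0])

```text
time: 10.62
tool_pos: [0.4654, 0.113, 0.0289]
tool_rot: [0.705, 0.06, 0.704, -0.063]
contact_force: [-1.6, -8.9, -1.7]
gripper_width: 0.574
```

```bash
python3 hold.py
```

```text
t 10.625 pos mm [465.37 112.95  28.89] F [-1.64 -8.94 -1.75] T [-1.22  0.21  0.08] g 0.5744 j6 0.26
toolx [-0.     -0.0037 -1.    ] z yaw deg -9.93
holder x,y mm [ 4.88 -2.01] z 28.89 Fx,Fy,Fz [-9.09  0.06 -1.75]
pitch(about ey) deg -0.21 roll -0.04 Tpitch 1.24 Troll -0.01
```

servo_tool(twist=[[0,0,0],[0,0,0],[0,0,0],[0,0,0]], xyz=[[-0.03,0,-0.05],[0,0,-0.05],[0,0,-0.05],[0,0,0]], fingers=[0,0,0,0])

```text
time: 11.12
tool_pos: [0.4653, 0.113, 0.0276]
tool_rot: [0.705, 0.06, 0.704, -0.063]
contact_force: [-0.7, -9.0, -0.8]
gripper_width: 0.573
```

```bash
python3 hold.py
```

```text
t 11.125 pos mm [465.33 112.98  27.6 ] F [-0.7  -8.98 -0.75] T [-1.18  0.16  0.08] g 0.5729 j6 0.26
toolx [ 5.0e-04 -3.6e-03 -1.0e+00] z yaw deg -9.94
holder x,y mm [ 4.89 -1.96] z 27.6 Fx,Fy,Fz [-8.96 -0.87 -0.75]
pitch(about ey) deg -0.2 roll -0.07 Tpitch 1.19 Troll -0.05
```

servo_tool(twist=[[0,0,0],[0,0,0],[0,0,0]], xyz=[[0,0,-0.05],[0,0,-0.05],[0,0,0]], fingers=[0,0,0])

```text
time: 11.5
tool_pos: [0.4653, 0.113, 0.0266]
tool_rot: [0.705, 0.06, 0.704, -0.062]
contact_force: [-1.0, -9.6, -2.1]
gripper_width: 0.577
```

```bash
python3 hold.py
```

```text
t 11.5 pos mm [465.31 113.01  26.59] F [-1.01 -9.61 -2.06] T [-1.16  0.19  0.13] g 0.5771 j6 0.26
toolx [ 5.0e-04 -3.6e-03 -1.0e+00] z yaw deg -9.94
holder x,y mm [ 4.92 -1.93] z 26.59 Fx,Fy,Fz [-9.64 -0.68 -2.06]
pitch(about ey) deg -0.2 roll -0.06 Tpitch 1.17 Troll -0.01
```

servo_tool(twist=[[0,0,0],[0,0,0],[0,0,0]], xyz=[[0,0,-0.04],[0,0,-0.04],[0,0,0]], fingers=[0,0,0])

```text
time: 11.88
tool_pos: [0.4654, 0.113, 0.0259]
tool_rot: [0.705, 0.06, 0.704, -0.062]
contact_force: [-1.0, -9.2, -0.2]
gripper_width: 0.573
```

```bash
python3 hold.py
```

```text
t 11.875 pos mm [465.36 113.01  25.92] F [-0.96 -9.25 -0.19] T [-1.19  0.2   0.12] g 0.5725 j6 0.26
toolx [ 5.0e-04 -3.6e-03 -1.0e+00] z yaw deg -9.94
holder x,y mm [ 4.93 -1.98] z 25.92 Fx,Fy,Fz [-9.27 -0.66 -0.19]
pitch(about ey) deg -0.2 roll -0.07 Tpitch 1.21 Troll -0.01
```

servo_tool(twist=[[0,0,0],[0,0,0]], xyz=[[0,0,-0.04],[0,0,0]], fingers=[0,0])

```text
time: 12.12
tool_pos: [0.4653, 0.113, 0.0257]
tool_rot: [0.705, 0.06, 0.704, -0.062]
contact_force: [-3.1, -7.8, 2.2]
gripper_width: 0.574
```

```bash
python3 - <<'E'
from hold import *
hs()
a=save('top','top6.png');b=save('scene','scene6.png')
A=cv2.resize(a[200:290,170:270],None,fx=4,fy=4,interpolation=cv2.INTER_CUBIC);B=cv2.resize(b[130:220,180:280],None,fx=4,fy=4,interpolation=cv2.INTER_CUBIC)
cv2.imwrite('pics/c6.png',cv2.cvtColor(np.hstack([A,B]),cv2.COLOR_RGB2BGR))
from fit import *
for cam,xs in (('top',np.linspace(-.066,-.053,6)),('scene',np.linspace(-.066,-.045,8))):
    a=cv2.imread(f'pics/{cam}6.png')
    for y0 in (.025,-.025):
        e=edges(a,cam,H0,yaw,xs,.053,y0,.006,'sat'); print(cam,y0,np.round(e.mean()*1e3,2),np.round(e*1e3,1))
    for y0 in (.028,-.028):
        e=edges(a,cam,H0,yaw,xs,.023,y0,.003,None); print('bed',cam,y0,np.round(e.mean()*1e3,2),np.round(e*1e3,1))
    ys=np.linspace(-.015,.015,7)
    e=edges(a,cam,H0,yaw-np.pi/2,-ys,.053,-.069,.007,'sat'); print('end',np.round(e*1e3,1))
E
```

```text
t 12.125 pos mm [465.31 113.01  25.73] F [-3.07 -7.76  2.22] T [-1.27  0.33  0.15] g 0.5742 j6 0.26
toolx [ 2.0e-04 -3.7e-03 -1.0e+00] z yaw deg -9.93
holder x,y mm [ 4.92 -1.94] z 25.73 Fx,Fy,Fz [-8.18  1.67  2.22]
pitch(about ey) deg -0.2 roll -0.05 Tpitch 1.3 Troll 0.11
top 0.025 25.48 [25.8 25.6 25.4 25.4 25.5 25.3]
top -0.025 -25.18 [-25.3 -25.1 -25.1 -25.1 -25.2 -25.2]
bed top 0.028 26.91 [26.6 27.  27.  27.  27.  27. ]
bed top -0.028 -28.08 [-29.1 -27.4 -26.9 -27.4 -28.8 -28.8]
end [-70.  -70.2 -69.9 -69.8 -70.  -69.9 -70.4]
scene 0.025 25.43 [23.9 25.  25.8 26.  25.9 25.5 25.7 25.7]
scene -0.025 -25.86 [-26.2 -26.4 -26.2 -26.  -25.7 -25.4 -25.5 -25.5]
bed scene 0.028 27.81 [27.5 27.7 27.9 27.9 28.1 27.9 27.7 27.9]
bed scene -0.028 -28.83 [-29.3 -29.3 -29.4 -29.5 -28.4 -28.4 -27.5 -28.9]
end [-73.  -73.7 -73.1 -73.4 -73.6 -73.1 -73.3]
```

View pics/c6.png

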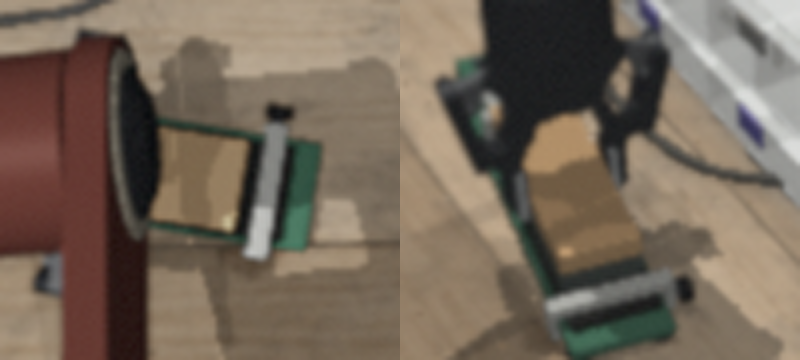

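servo_tool(twist=[[0.0035,-0.0006,0],[0,0,0],[0,0,0]], xyz=[[0,0,0],[0,0,-0.03],[0,0,0]], fingers=[0,0,0])

```text
time: 12.6
tool_pos: [0.4653, 0.113, 0.0257]
tool_rot: [0.705, 0.061, 0.704, -0.061]
contact_force: [-4.1, -8.4, 4.3]
gripper_width: 0.573
```

```bash
python3 hold.py
```

```text
t 12.6 pos mm [465.35 113.04  25.67] F [-4.11 -8.39  4.28] T [-1.27  0.58  0.03] g 0.5731 j6 0.26
toolx [ 7.e-04 -2.e-04 -1.e+00] z yaw deg -9.93
holder x,y mm [ 4.96 -1.96] z 25.67 Fx,Fy,Fz [-8.97  2.59  4.28]
pitch(about ey) deg -0.01 roll -0.04 Tpitch 1.35 Troll 0.35
```

servo_tool(twist=[[0,0,0],[0,0,0],[0,0,0]], xyz=[[0,0,-0.04],[0,0,-0.04],[0,0,0]], fingers=[0,0,0])

```text
time: 12.98
tool_pos: [0.4654, 0.1131, 0.0254]
tool_rot: [0.705, 0.061, 0.704, -0.061]
contact_force: [-6.0, -9.0, 7.1]
gripper_width: 0.575
```

```bash
python3 hold.py
```

```text
t 12.975 pos mm [465.37 113.07  25.38] F [-5.98 -8.97  7.05] T [-1.36  0.79  0.05] g 0.5746 j6 0.26
toolx [ 3.e-04 -3.e-04 -1.e+00] z yaw deg -9.92
holder x,y mm [ 5.   -1.98] z 25.38 Fx,Fy,Fz [-9.88  4.32  7.05]
pitch(about ey) deg -0.01 roll -0.02 Tpitch 1.47 Troll 0.54
```

servo_tool(twist=[[0,0,0],[0,0,0],[0,0,0]], xyz=[[0,0,0.06],[0,0,0.07],[0,0,0]], fingers=[0,0,0])

```text
time: 13.35
tool_pos: [0.4653, 0.1131, 0.0256]
tool_rot: [0.705, 0.061, 0.704, -0.061]
contact_force: [-1.2, -7.5, -0.7]
gripper_width: 0.573
```

```bash
python3 hold.py
```

```text
t 13.35 pos mm [465.34 113.07  25.6 ] F [-1.16 -7.53 -0.68] T [-1.33  0.07  0.11] g 0.573 j6 0.26
toolx [ 1.3e-03 -1.0e-04 -1.0e+00] z yaw deg -9.93
holder x,y mm [ 4.99 -1.95] z 25.6 Fx,Fy,Fz [-7.62 -0.17 -0.68]
pitch(about ey) deg 0.01 roll -0.08 Tpitch 1.33 Troll -0.17
```

servo_tool(twist=[[0,0,0],[0,0,0],[0,0,0],[0,0,0],[0,0,0],[0,0,0]], xyz=[[-0.009,-0.049,0.02],[-0.009,-0.049,0],[-0.009,-0.049,0],[-0.009,-0.049,0],[-0.009,-0.049,0],[-0.009,-0.049,0]], fingers=[0,0,0,0,0,0])

```text
time: 14.1
tool_pos: [0.4649, 0.1107, 0.0256]
tool_rot: [0.705, 0.062, 0.704, -0.061]
contact_force: [0.8, -4.6, -3.3]
gripper_width: 0.572
```

```bash
python3 hold.py
```

```text
t 14.1 pos mm [464.91 110.69  25.64] F [ 0.76 -4.62 -3.31] T [-0.95  0.03  0.07] g 0.5718 j6 0.25
toolx [ 0.0018  0.0012 -1.    ] z yaw deg -9.95
holder x,y mm [ 2.56 -1.94] z 25.64 Fx,Fy,Fz [-4.42 -1.55 -3.31]
pitch(about ey) deg 0.09 roll -0.09 Tpitch 0.94 Troll -0.14
```

servo_tool(twist=[[0,0,0],[0,0,0],[0,0,0],[0,0,0]], xyz=[[-0.009,-0.049,0.02],[-0.009,-0.049,0],[-0.009,-0.049,0],[0,0,0]], fingers=[0,0,0,0])

```text
time: 14.6
tool_pos: [0.4646, 0.1091, 0.0257]
tool_rot: [0.705, 0.062, 0.704, -0.061]
contact_force: [0.5, -6.0, -4.4]
gripper_width: 0.571
```

```bash
python3 hold.py
```

```text
t 14.6 pos mm [464.57 109.09  25.72] F [ 0.52 -6.02 -4.41] T [-1.   -0.07  0.06] g 0.5712 j6 0.25
toolx [ 0.0017  0.001  -1.    ] z yaw deg -9.95
holder x,y mm [ 0.94 -1.89] z 25.72 Fx,Fy,Fz [-5.84 -1.56 -4.41]
pitch(about ey) deg 0.07 roll -0.09 Tpitch 0.97 Troll -0.25
```

servo_tool(twist=[[0,0,0],[0,0,0],[0,0,0]], xyz=[[-0.005,-0.03,0],[-0.005,-0.03,0],[0,0,0]], fingers=[0,0,0])

```text
time: 14.98
tool_pos: [0.4645, 0.1085, 0.0257]
tool_rot: [0.705, 0.062, 0.704, -0.061]
contact_force: [-0.2, -4.5, -3.8]
gripper_width: 0.573
```

```bash
python3 hold.py
```

```text
t 14.975 pos mm [464.46 108.54  25.7 ] F [-0.15 -4.46 -3.83] T [-1.01 -0.11  0.03] g 0.5733 j6 0.25
toolx [ 0.0017  0.0011 -1.    ] z yaw deg -9.95
holder x,y mm [ 0.37 -1.88] z 25.7 Fx,Fy,Fz [-4.42 -0.63 -3.83]
pitch(about ey) deg 0.08 roll -0.09 Tpitch 0.97 Troll -0.29
```

servo_tool(twist=[[0,0,0],[0,0,0],[0,0,0]], xyz=[[-0.005,-0.03,0],[-0.005,-0.03,0],[0,0,0]], fingers=[0,0,0])

```text
time: 15.35
tool_pos: [0.4644, 0.1082, 0.0257]
tool_rot: [0.705, 0.062, 0.704, -0.061]
contact_force: [0.8, -5.1, -3.0]
gripper_width: 0.573
```

```bash
python3 hold.py
```

```text
t 15.35 pos mm [464.41 108.22  25.73] F [ 0.84 -5.1  -2.98] T [-1.08 -0.2   0.07] g 0.573 j6 0.24
toolx [ 0.0019  0.0017 -1.    ] z yaw deg -9.95
holder x,y mm [ 0.05 -1.88] z 25.73 Fx,Fy,Fz [-4.87 -1.72 -2.98]
pitch(about ey) deg 0.12 roll -0.09 Tpitch 1.03 Troll -0.39
```

servo_tool(twist=[[0,0,0],[0,0,0],[0,0,0]], xyz=[[-0.005,-0.03,0],[-0.005,-0.03,0],[0,0,0]], fingers=[0,0,0])

```text
time: 15.72
tool_pos: [0.4644, 0.1081, 0.0257]
tool_rot: [0.705, 0.062, 0.704, -0.06]
contact_force: [2.1, -5.0, -3.6]
gripper_width: 0.573
```

```bash
python3 hold.py
```

```text
t 15.725 pos mm [464.37 108.13  25.74] F [ 2.09 -5.   -3.55] T [-1.02 -0.42  0.09] g 0.5731 j6 0.24
toolx [ 0.0022  0.0029 -1.    ] z yaw deg -9.96
holder x,y mm [-0.05 -1.86] z 25.74 Fx,Fy,Fz [-4.56 -2.93 -3.55]
pitch(about ey) deg 0.18 roll -0.1 Tpitch 0.93 Troll -0.59
```

servo_tool(twist=[[0,0,0],[0,0,0],[0,0,0]], xyz=[[-0.005,-0.03,0],[-0.005,-0.03,0],[0,0,0]], fingers=[0,0,0])

```text
time: 16.1
tool_pos: [0.4643, 0.108, 0.0257]
tool_rot: [0.705, 0.063, 0.704, -0.06]
contact_force: [4.4, -2.0, -4.5]
gripper_width: 0.574
```

```bash
python3 hold.py
```

```text
t 16.1 pos mm [464.31 107.99  25.74] F [ 4.39 -1.98 -4.54] T [-0.71 -0.65  0.16] g 0.5745 j6 0.24
toolx [ 0.0024  0.0039 -1.    ] z yaw deg -9.96
holder x,y mm [-0.19 -1.82] z 25.74 Fx,Fy,Fz [-1.19 -4.67 -4.54]
pitch(about ey) deg 0.24 roll -0.1 Tpitch 0.59 Troll -0.77
```

servo_tool(twist=[[0,0,0],[0,0,0],[0,0,0]], xyz=[[0.025,-0.034,0],[-0.005,-0.03,0],[0,0,0]], fingers=[0,0,0])

```text
time: 16.48
tool_pos: [0.4643, 0.1077, 0.0258]
tool_rot: [0.705, 0.063, 0.704, -0.06]
contact_force: [4.9, 1.5, -3.6]
gripper_width: 0.569
```

```bash
python3 - <<'E'
from hold import *
hs()
a=save('top','top7.png');b=save('scene','scene7.png')
A=cv2.resize(a[200:290,170:270],None,fx=4,fy=4,interpolation=cv2.INTER_CUBIC);B=cv2.resize(b[130:220,180:280],None,fx=4,fy=4,interpolation=cv2.INTER_CUBIC)
cv2.imwrite('pics/c7.png',cv2.cvtColor(np.hstack([A,B]),cv2.COLOR_RGB2BGR))
from fit import *
for cam,xs in (('top',np.linspace(-.066,-.053,6)),('scene',np.linspace(-.066,-.045,8))):
    a=cv2.imread(f'pics/{cam}7.png')
    for y0 in (.025,-.025):
        e=edges(a,cam,H0,yaw,xs,.053,y0,.006,'sat'); print(cam,y0,np.round(e.mean()*1e3,2),np.round(e*1e3,1))
    ys=np.linspace(-.015,.015,7)
    e=edges(a,cam,H0,yaw-np.pi/2,-ys,.053,-.074,.006,'sat'); print('end',np.round(e*1e3,1))
E
```

```text
t 16.475 pos mm [464.29 107.72  25.76] F [ 4.89  1.53 -3.6 ] T [-0.1  -0.76  0.1 ] g 0.5687 j6 0.24
toolx [ 0.0019  0.0047 -1.    ] z yaw deg -9.97
holder x,y mm [-0.47 -1.85] z 25.76 Fx,Fy,Fz [ 2.36 -4.55 -3.6 ]
pitch(about ey) deg 0.28 roll -0.06 Tpitch -0.03 Troll -0.77
top 0.025 25.35 [25.6 25.4 25.1 25.2 25.5 25.4]
top -0.025 -24.91 [-25.2 -25.3 -24.9 -24.5 -24.8 -24.8]
end [-75.2 -75.2 -75.2 -75.1 -75.1 -75.1 -75.1]
scene 0.025 25.59 [25.1 25.5 25.5 25.9 25.8 25.3 25.6 26. ]
scene -0.025 -25.3 [-25.3 -25.4 -25.1 -25.1 -25.2 -25.5 -25.4 -25.3]
end [-78.1 -77.7 -78.1 -78.1 -77.8 -78.5 -78.2]
```

View pics/c7.png

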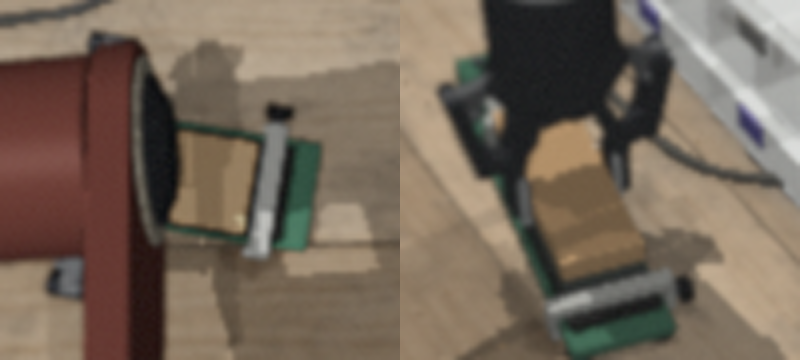

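servo_tool(twist=[[0,0,0],[0,0,0],[0,0,0]], xyz=[[0.03,-0.005,0.03],[0,0,0.03],[0,0,0]], fingers=[0,0,0])

```text
time: 16.95
tool_pos: [0.4642, 0.1076, 0.0259]
tool_rot: [0.705, 0.063, 0.704, -0.06]
contact_force: [5.4, 1.9, -4.8]
gripper_width: 0.573
```

```bash
python3 hold.py
```

```text
t 16.95 pos mm [464.19 107.56  25.85] F [ 5.43  1.94 -4.85] T [ 0.18 -0.93  0.27] g 0.5728 j6 0.24
toolx [ 0.0012  0.0045 -1.    ] z yaw deg -9.96
holder x,y mm [-0.64 -1.78] z 25.85 Fx,Fy,Fz [ 2.86 -5.01 -4.85]
pitch(about ey) deg 0.26 roll -0.02 Tpitch -0.34 Troll -0.89
```

servo_tool(twist=[[0,0,0],[0,0,0],[0,0,0]], xyz=[[-0.005,-0.03,0],[-0.005,-0.03,0],[0,0,0]], fingers=[0,0,0])

```text
time: 17.32
tool_pos: [0.4642, 0.1074, 0.0259]
tool_rot: [0.705, 0.063, 0.704, -0.059]
contact_force: [6.5, 3.9, -6.0]
gripper_width: 0.576
```

```bash
python3 hold.py
```

```text
t 17.325 pos mm [464.17 107.42  25.89] F [ 6.52  3.85 -6.01] T [ 0.36 -0.99  0.32] g 0.5758 j6 0.24
toolx [ 0.0014  0.0055 -1.    ] z yaw deg -9.96
holder x,y mm [-0.78 -1.78] z 25.89 Fx,Fy,Fz [ 4.93 -5.75 -6.01]
pitch(about ey) deg 0.33 roll -0.03 Tpitch -0.53 Troll -0.92
```

servo_tool(twist=[[-0.003,0.0005,0],[-0.003,0.0005,0],[0,0,0]], xyz=[[0.04,0,-0.02],[0.03,0,-0.03],[0,0,0]], fingers=[0,0,0])

```text
time: 17.7
tool_pos: [0.4642, 0.1073, 0.0258]
tool_rot: [0.704, 0.061, 0.705, -0.062]
contact_force: [-1.3, 5.4, 2.8]
gripper_width: 0.569
```

```bash
python3 hold.py
```

```text
t 17.7 pos mm [464.22 107.34  25.78] F [-1.31  5.37  2.81] T [0.96 0.06 0.32] g 0.569 j6 0.25
toolx [-1.9e-03 -8.0e-04 -1.0e+00] z yaw deg -9.97
holder x,y mm [-0.85 -1.85] z 25.78 Fx,Fy,Fz [5.06 2.23 2.81]
pitch(about ey) deg -0.06 roll 0.1 Tpitch -0.94 Troll 0.23
```

servo_tool(twist=[[0,0,0],[0,0,0]], xyz=[[-0.02,0.01,0.01],[0,0,0]], fingers=[0,0])

```text
time: 17.95
tool_pos: [0.4642, 0.1073, 0.0258]
tool_rot: [0.704, 0.061, 0.705, -0.062]
contact_force: [0.9, 5.1, 1.0]
gripper_width: 0.574
```

```bash
python3 - <<'E'
from hold import *
hs()
a=save('top','top8.png');b=save('scene','scene8.png')
from fit import *
for cam,xs in (('top',np.linspace(-.070,-.053,6)),('scene',np.linspace(-.066,-.045,8))):
    a=cv2.imread(f'pics/{cam}8.png')
    for y0 in (.025,-.025):
        e=edges(a,cam,H0,yaw,xs,.053,y0,.006,'sat'); print(cam,y0,np.round(e.mean()*1e3,2),np.round(e*1e3,1))
    ys=np.linspace(-.015,.015,7)
    e=edges(a,cam,H0,yaw-np.pi/2,-ys,.053,-.074,.006,'sat'); print('end',np.round(e*1e3,1))
E
```

```text
t 17.95 pos mm [464.2  107.32  25.76] F [0.87 5.09 1.03] T [ 0.9  -0.14  0.3 ] g 0.574 j6 0.25
toolx [-1.2e-03 -9.0e-04 -1.0e+00] z yaw deg -9.98
holder x,y mm [-0.87 -1.83] z 25.76 Fx,Fy,Fz [5.17 0.03 1.03]
pitch(about ey) deg -0.06 roll 0.06 Tpitch -0.91 Troll 0.02
top 0.025 25.46 [25.9 25.5 25.5 25.2 25.5 25.2]
top -0.025 -24.98 [-24.8 -25.1 -25.1 -24.9 -24.8 -25.1]
end [-75.4 -75.4 -75.4 -75.3 -75.3 -75.4 -75.4]
scene 0.025 25.64 [25.4 25.6 25.7 25.8 25.8 25.7 25.7 25.5]
scene -0.025 -25.42 [-25.7 -26.  -25.6 -25.3 -24.9 -25.4 -25.4 -24.9]
end [-78.4 -78.  -77.3 -78.5 -78.1 -78.3 -78.2]
```

servo_tool(twist=[[0,0,0],[0,0,0],[0,0,0],[0,0,0],[0,0,0],[0,0,0]], xyz=[[0,0,0],[0,0,0],[0,0,0],[0,0,0],[0,0,0],[0,0,0]], fingers=[0.58,0.62,0.68,0.75,0.85,0.9])

```text
time: 18.8
tool_pos: [0.4645, 0.1066, 0.0256]
tool_rot: [0.704, 0.061, 0.705, -0.062]
contact_force: [0.6, -0.1, 0.1]
gripper_width: 0.903
```

```bash
python3 hold.py
```

```text
t 18.8 pos mm [464.48 106.55  25.61] F [ 0.59 -0.08  0.08] T [ 0.04  0.02 -0.01] g 0.9031 j6 0.25
toolx [-5.0e-04 -2.6e-03 -1.0e+00] z yaw deg -9.98
holder x,y mm [-1.58 -2.24] z 25.61 Fx,Fy,Fz [ 0.02 -0.59  0.08]
pitch(about ey) deg -0.15 roll 0.0 Tpitch -0.04 Troll 0.02
```

Released cleanly with zero residual force. I'll lift straight up and move clear.

servo_tool(twist=[[0,0,0],[0,0,0],[0,0,0],[0,0,0],[0,0,0],[0,0,0]], xyz=[[0,0,1],[0,0,3],[0,0,5],[0,0,5],[0,0,4],[0,0,0]], fingers=[0.95,0.95,0.95,0.95,0.95,0.95])

```text
time: 19.55
tool_pos: [0.467, 0.1068, 0.2111]
tool_rot: [0.708, 0.061, 0.701, -0.062]
contact_force: [-0.6, -0.6, -1.2]
gripper_width: 0.944
```

servo_tool(twist=[[0,0,0],[0,0,0],[0,0,0],[0,0,0],[0,0,0],[0,0,0],[0,0,0]], xyz=[[0,-3,0],[0,-5,0],[0,-5,0],[0,-5,0],[0,-5,0],[0,-3,0],[0,0,0]], fingers=[0.95,0.95,0.95,0.95,0.95,0.95,0.95])

```text
time: 20.42
tool_pos: [0.4637, -0.1546, 0.2044]
tool_rot: [0.704, 0.062, 0.705, -0.063]
contact_force: [-0.4, 0.1, 0.1]
gripper_width: 0.949
```

```bash
python3 - <<'E'
from hold import *
hs()
a=save('top','top9.png');b=save('scene','scene9.png')
A=cv2.resize(a[205:280,130:260],None,fx=3,fy=3,interpolation=cv2.INTER_CUBIC);B=cv2.resize(b[130:230,170:290],None,fx=3,fy=3,interpolation=cv2.INTER_CUBIC)
h=max(A.shape[0],B.shape[0]);A=np.vstack([A,np.zeros((h-A.shape[0],A.shape[1],3),np.uint8)])
cv2.imwrite('pics/c9.png',cv2.cvtColor(np.hstack([A,B]),cv2.COLOR_RGB2BGR))
from fit import *
for cam,xs in (('top',np.linspace(-.065,.055,15)),('scene',np.linspace(-.065,.055,15))):
    a=cv2.imread(f'pics/{cam}9.png')
    for y0 in (.025,-.025):
        e=edges(a,cam,H0,yaw,xs,.053,y0,.005,'sat'); p=np.polyfit(xs,e,1);print(cam,y0,np.round(e.mean()*1e3,2),'yaw',np.round(np.rad2deg(p[0]),2),np.round(e*1e3,1))
    ys=np.linspace(-.015,.015,7)
    for x0 in (-.075,.073):
        e=edges(a,cam,H0,yaw-np.pi/2,-ys,.053,x0,.006,'sat'); print('end',np.round(e*1e3,1))
E
```

```text
t 20.425 pos mm [ 463.68 -154.64  204.45] F [-0.4   0.09  0.08] T [-0.02  0.02  0.02] g 0.9493 j6 -0.3
toolx [-0.0024 -0.0015 -1.    ] z yaw deg -10.16
holder x,y mm [-258.92  -46.94] z 204.45 Fx,Fy,Fz [0.01 0.41 0.08]
pitch(about ey) deg -0.11 roll 0.12 Tpitch 0.02 Troll 0.02
top 0.025 25.52 yaw 0.05 [25.7 25.3 25.2 25.8 25.4 25.7 25.4 25.1 25.8 25.5 25.7 25.6 25.2 25.8
 25.7]
top -0.025 -25.33 yaw 0.01 [-25.6 -25.3 -25.1 -25.2 -25.1 -25.8 -25.3 -25.4 -25.4 -25.1 -25.  -25.2
 -25.4 -25.9 -25.1]
end [-75.7 -75.5 -75.8 -75.7 -75.5 -75.8 -75.6]
end [75.7 75.4 75.7 75.3 75.6 75.7 75.5]
scene 0.025 24.7 yaw -0.22 [24.4 25.  25.1 25.  24.9 24.6 24.5 24.6 24.7 24.8 25.2 24.5 24.6 24.6
 23.8]
scene -0.025 -26.46 yaw 0.03 [-26.5 -26.4 -26.5 -26.6 -26.7 -26.7 -26.5 -26.4 -26.5 -25.2 -26.2 -26.6
 -26.5 -26.7 -26.7]
end [-78.6 -78.2 -78.3 -78.3 -78.3 -78.5 -78.2]
end [70.9 71.  71.3 71.5 71.  71.2 71.2]
```

View pics/c9.png

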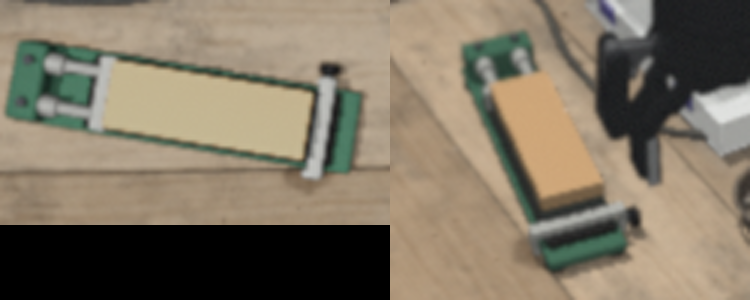

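The stone lies pale side up, straight and centred, between the jaw (left crop, x≈105) and the stop (x≈315). The gripper is clear. I'm handing in.

```bash
python3 -c "
from plant import job
print(job.job_done())"
```

```text
the job is handed in; nothing more can be done
None
```

The whetstone is in the holder, pale fine side up, straight and centred, and bearing on the end stop. I handed the job in at about 20 s of the 48 s allowed.

**How it went:**
- **Jaw:** I gripped the stone across its width and pushed the sprung jaw back about 9 mm with the stone's end, at about 9 N.
- **Bed:** I let the stone down onto the rubber bed, then took nearly all the weight off it.
- **Stop:** I eased it back in steps of 0.3 to 0.5 mm. The push along the holder turned from −5 N (spring) to +5 N (stop) while the stone barely moved. It still held with the full weight lifted off the bed, so this was the stop and not bed friction.
- **Release:** I relaxed the side and vertical forces, then opened the gripper gradually. After release the contact force was about 0 N.

**Last checks, in both cameras after the arm was clear:**

| Check | Top camera | Scene camera |
|---|---|---|
| Stone yaw against the bed | under 0.1° | about 0.1–0.2° |
| Offset from the bed centreline (3 mm margin) | 0.2 mm | 0.55 mm |

- **Overhang:** no long edge overhangs the bed.
- **Position at the stop:** the stone's end was within about 0.3 mm of where I felt the stop.
- **Bystanders:** my moves stayed away from the plane, the tin and the sanding block, but I did not re-measure them.

**What disagreed:**
- **Camera offset:** the two cameras differ by about 3 mm along the holder, which is calibration error. I relied on feel for the stop because of it.
- **Tool reading:** the robot's own tool position was about 1.5–2 mm off the cameras across the holder. I centred the stone by comparing it with the bed in the same pictures.

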